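# Fit the carousel hub on the mixer drive's flat and hold it there

## Robot

A 7-joint arm with a two-finger parallel gripper is mounted at the origin on the work surface. World frame = base frame: x ahead of the robot, y to its left, z up, the work surface at z = 0. Lengths are in mm, angles in degrees, forces in N, time in s.
With the tool pointing down it reaches from about 425 to 950 mm from the base axis. Payload 4.7 kg.
Tool frame: the origin (TCP) lies at the centre of the arm's flange, where the gripper is bolted on; the fingertips stand 182 mm ahead of it and the grasp point (between the pads) lies 164 mm ahead of it; z points along the fingers, y is the line along which they close (so a half turn about z gives the same grasp; the last joint's range is limited). The gripper opens to 87 mm and grips with 3 to 60 N. Pads are 19 mm wide; open, the fingers measure 117 mm over their backs; the gripper's body (75 mm by 190 mm) begins 51 mm behind the grasp point.
Start: joints at [-71.958, 26.849, -2.785, 87.806, 1.381, 65.374, -4.715], TCP at [227.483, 635.517, 404.773] pointing down, gripper open.
Joint ranges: [-148.3, 148.3], [-19.14, 114.17], [-79.39, 73.82], [5.75, 140.21], [-59.74, 239.74], [12.07, 113.84], [-152.46, 152.46]. Speed limits (degrees/s): [147.25, 147.25, 180, 180, 180, 180, 180].

## Interface

Orientations are given as [roll, pitch, yaw] about the fixed x, y, z axes, in that order (R = Rz(yaw) Ry(pitch) Rx(roll)).
In Python, from rig import readout, vision, ctrl gives the robot as it stands. The module is installed in compiled form; this text tells all that it offers.
- The arm moves only by the tool servo_tool, never from a script. Its argument "steps" is a list of rows, each an object of numbers: "x", "y", "z": the shift along the tool's x, y, z in units of 75 mm (1.0 is 75 mm); "spin": the turn about the tool's z in units of 360 degrees (1.0 is 360 degrees); "claw": the gripper command: -1 is fully open, 1 is shut, values between are in proportion. A call has 1 to 5 rows; each row shifts and turns the commanded pose from where the row before left it, along the tool's axes as they then stand; what a row does not reach is not made up. A row lasts 1/12 s, in which the tool goes at most 41.7 mm and 7.16 degrees, less where a joint would pass 70% of its speed; a pose out of reach is approached as far as the arm can. A call with a number of a shift or a turn outside -1 to 1 is refused whole. A call with a gripper value outside its range is refused whole. The fingers move at their own pace and stop on an object; "newtons" is the grip in N (left out, the last holds). Time passes only in rows, so rows that do not move let the fingers close. It gives the time, the measured TCP pose, the force, the opening and the grip force at its end, in the units of the state.
- readout.state(): the state, without advancing time (a new reading comes with each control period).
- vision.get_image(name): name is "scene" or "top"; returns (picture, depth): 400x640x3 uint8, blue, green, red; 400x640 float32, mm along the optical axis (not along the pixel's ray), 0 where there is no reading.
- vision.camera_params(name): a dict with "camera_matrix" (3x3 intrinsics, pixels), "T" (4x4, takes a point from camera to world coordinates). Camera axes: x right, y up, looking along -z (the intrinsics and any distortion apply to the point x, -y, -z); pixel columns grow to the right and rows downward; lengths in mm; the calibration is good to about 2 mm. A picture is of the moment at which its call begins. camera_params takes no time and is no camera call.
- ctrl.finish_job(): hands the job in; it is judged then, once.
The state is a dict: "t": time; "joint_positions": joint angles; "joint_velocities": joint speeds; "tau": joint torques, N m; "tool_pos": TCP position; "eef_rot": TCP orientation; "force": force on the tool from outside, world axes, zero at the start; "moment": the same for the moment, N m; "width": opening from 0.0 (shut) to 1.0 (fully open); "grip_force": force on a finger pad.
Only numpy, scipy, OpenCV 4.12 (cv2) and the standard library are available. Lean on these libraries where they do the work, as an engineer would, in place of code of your own. Each camera call takes 0.05 s, during which the arm holds its last target. There are 200 camera calls.

## Task

The tube carousel's hub has to go back on the mixer drive. Turn the bare shaft with the fingers until you feel its set-screw flat under the fingers facing squarely to the front of the drive, the panel side where the hex key comes in; then take the hub from the blue tray and slide it down over the shaft, flange underneath and set screw on the flat, until the screw is level with the middle of the flat. Finish still gripping the hub at that height, for a colleague to tighten the screw while you hold, and leave everything else on the bench where it is.

Things in the scene. Friction and masses are not known exactly. Their poses are not given: they have to be found in the camera images.
- drive: Mixer drive, fixed: white housing 160 x 130 mm, steel deck 60 mm above the bench; on its front (-x of its frame) a blue panel with dial, display and red switch; on the rear of the deck a blue motor cover, 48 to 96 mm behind the shaft axis, top 90 mm above the bench. Origin: on the bench under the shaft's axis; z up.
- boss_top (a point): Top of the aluminium bearing boss (42 mm diameter) on the deck, 68 mm above the bench, on the shaft's axis. The upright steel shaft, 16 mm diameter, stands out of it. The shaft turns without end either way against a light friction of about 0.04 N m and stays where it is left.
- shaft_top (a point): Centre of the shaft's upper end, 135 mm above the bench; end edge chamfered 2 mm. The point does not turn with the shaft: the shaft's angle is not reported. Feel it, or look at the D-shaped end from above. At the start the flat is turned 40 to 126 deg anticlockwise (seen from above) away from the front. Soft pads may read about 1 mm small on round and 0.5 mm small on the flat.
- flat_level (a point): Point on the shaft's axis level with the middle of the flat, 117 mm above the bench; axes as the drive (-x to its front). The one flat runs from 99 to 135 mm, 3 mm deep, 12.5 mm wide. Width felt across the shaft: 16 mm on round, 13 mm with a finger square on the flat, and 8 + 8 cos(51 deg - a) mm with the flat turned a < 51 deg from a finger.
- hub: Aluminium flanged hub of the carousel, 0.09 to 0.17 kg, standing loose in the tray on its flange. Origin: centre of the flange's underside, z up along the bore. Flange 56 mm diameter, 8 mm thick, then a boss 36 mm diameter up to 34 mm above the underside. Bore 18 mm right through. At the start its screw side (-x) is within 50 deg of the tray's -x.
- hub_top (a point): Centre of the boss's top end, 34 mm above the hub's underside. The boss has two upright spanner flats, 16 mm wide and 32 mm apart, facing the hub's +y and -y, from the flange to the top: grip it there.
- hub_screw (a point): Outer end of the dark 5 mm set screw, 22 mm from the bore axis to the hub's -x, 21 mm above its underside; it stands 4 mm proud of the boss. Its tip stands 3 mm into the bore, so the hub passes over the shaft only with the screw on the flat (within about 15 deg); else the tip sits on the shaft's end. Let go, the hub drops 18 mm, to the flat's lower end.
- tray: Blue parts tray 180 x 280 mm fixed to the bench, walls 12 mm high and 4 mm thick, floor 4 mm above the bench. Origin: centre of its underside; its long side lies along y.
- spacer: Brass spacer ring in the tray, 30 mm diameter, 12 mm high; not wanted, to be left alone. Origin: centre of its underside.
- hex_key: Dark L-shaped hex key lying in the tray, 75 x 27 mm, 5 mm thick; to be left alone. Origin: under the middle of its long arm.
- carousel: Clear tube carousel, 150 mm diameter disc with eight blue tube holders, 39 mm high, lying at the right side of the bench; to be left alone. Origin: centre of its underside.
- bottle: Glass reagent bottle with orange cap, 64 mm diameter, 130 mm high, at the back; to be left alone. Origin: centre of its underside.
- tube_rack: Blue rack with capped tubes, 75 x 200 mm, 68 mm high, at the back; to be left alone. Origin: centre of its underside.
- marker: Black and blue marker pen, 130 mm long, 15 mm thick, lying at the right side; to be left alone. Origin: under its middle.
Mind the look-alikes: they are no part of the job. Several things look just like the hub: the one meant starts farthest to the robot's right.

How it is judged:
By the outcome, as a careful person would: the job done as asked, in the order asked, and still so for the second after the job is handed in, while the arm keeps its last pose, push and grip.
It also fails if it takes over 61 s, if anything falls off the work surface, if the arm or the gripper's body presses on something with over 40 N, if the wrist force passes 120 N, or if a joint passes its speed limit or range.

## Working session

There is one attempt and no reset: what is moved stays moved. The work goes in short steps, Python scripts to look and compute and a tool call to move; the robot and the scene stay as the last step left them, time stands still between calls to the robot, and variables do not carry over. Pictures are saved under pics/ and viewed, at most 10 in all, crops included, and the job is handed in when it is done.

Besides the shell and the picture viewer there is one more tool, called after "Call:" in YAML: its name, and indented under it one key for each argument. servo_tool: Moves the arm, as the interface text tells. Its arguments: {"type":"object","properties":{"steps":{"type":"array"},"newtons":{"type":"number"}},"required":["steps"]}

```bash
mkdir -p pics; cat > h.py <<'E'
import numpy as np, cv2, pickle
from rig import readout, vision, ctrl
def grab(n,tag):
    im,d=vision.get_image(n); cv2.imwrite(f'pics/{tag}.png',im); np.save(f'pics/{tag}.npy',d); return im,d
def p2w(n,u,v,d):
    P=vision.camera_params(n);K=np.array(P['camera_matrix']);T=np.array(P['T'])
    x=(u-K[0,2])/K[0,0]*d;y=(v-K[1,2])/K[1,1]*d
    return (T@[x,-y,-d,1])[:3]
def atz(n,u,v,z):
    a=p2w(n,u,v,1.);b=p2w(n,u,v,1000.);return a+(b-a)*(z-a[2])/(b[2]-a[2])
def w2p(n,p):
    P=vision.camera_params(n);K=np.array(P['camera_matrix']);T=np.array(P['T'])
    c=np.linalg.inv(T)@[*p,1];return K[0,0]*c[0]/-c[2]+K[0,2],K[1,1]*-c[1]/-c[2]+K[1,2]
E
python3 - <<'E'
from h import *
for n in('top','scene'):
    grab(n,n+'0');P=vision.camera_params(n);print({k:np.round(v,3).tolist() if not isinstance(v,str) else v for k,v in P.items()})
print(readout.state())
E
```

```text
{'camera_matrix': [[509.656, 0.0, 316.244], [0.0, 509.656, 200.978], [0.0, 0.0, 1.0]], 'T': [[-0.008, 0.997, -0.075, 422.601], [-1.0, -0.008, 0.007, -92.771], [0.006, 0.075, 0.997, 1835.877], [0.0, 0.0, 0.0, 1.0]]}
{'camera_matrix': [[427.098, 0.0, 327.88], [0.0, 427.098, 202.715], [0.0, 0.0, 1.0]], 'T': [[-0.801, -0.33, 0.5, 1081.357], [0.599, -0.462, 0.654, 601.48], [0.015, 0.823, 0.568, 721.383], [0.0, 0.0, 0.0, 1.0]]}
{'t': 0.1, 'joint_positions': array([-71.95670531,  26.89171659,  -2.78418686,  87.86624288,
         1.38122117,  65.37430602,  -4.71489861]), 'joint_velocities': array([ 0.03653074, -0.09149588, -0.06514207, -0.18922694,  0.05719648,
        0.14345046,  0.00550106]), 'tau': array([ 1.08424556e-03, -5.09167922e+01, -8.08081334e-02, -2.36829346e+01,
       -6.14488986e-02,  3.44459550e-02,  5.99068971e-05]), 'tool_pos': array([227.43544731, 635.3006039 , 403.82018699]), 'eef_rot': array([-1.79901372e+02,  3.79463908e-03,  1.60303119e+02]), 'force': array([0.48918055, 0.59014898, 0.77062017]), 'moment': array([-0.0367372 ,  0.01245163, -0.03952301]), 'grip_force': 0.0, 'width': 0.9976564617703446}
```

View pics/top0.png

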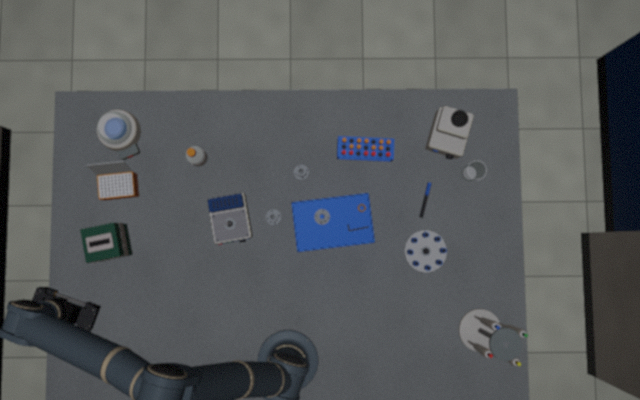

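View pics/scene0.png

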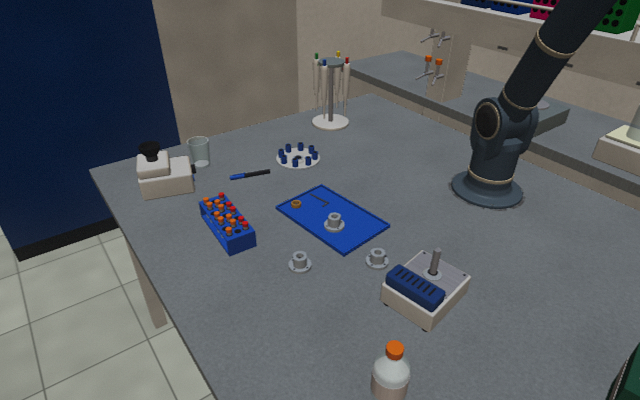

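The top view shows three hub look-alikes, at (322,217) in the tray, (301,172) and (274,216). The one in the tray is farthest right, so I choose it. The shaft is at about (230,223), and the drive's front faces the robot. Next I'll look at close crops.

```bash
python3 - <<'E'
from h import *
a=cv2.imread('pics/top0.png');s=cv2.imread('pics/scene0.png')
c=[cv2.resize(x,(400,300),interpolation=cv2.INTER_CUBIC) for x in (a[203:233,302:342],a[183:249,186:274],s[195:240,305:365],s[230:320,370:490])]
cv2.imwrite('pics/c1.png',np.vstack([np.hstack(c[:2]),np.hstack(c[2:])]))
for n,u,v,z in [('top',322,217,38),('top',230,223,135),('scene',436,249,135),('scene',334,216,38),('top',208,197,60),('top',245,194,60),('top',250,239,60),('top',213,243,60)]:
    print(n,u,v,atz(n,u,v,z).round(1))
E
```

```text
top 322 217 [ 501.2 -124.9   38. ]
top 230 223 [479.4 183.6 135. ]
scene 436 249 [482.8 195.2 135. ]
scene 334 216 [ 504.1 -125.9   38. ]
top 208 197 [573.3 273.   60. ]
top 245 194 [582.8 143.9  60. ]
top 250 239 [425.8 126.2  60. ]
top 213 243 [413.  254.4  60. ]
```

View pics/c1.png

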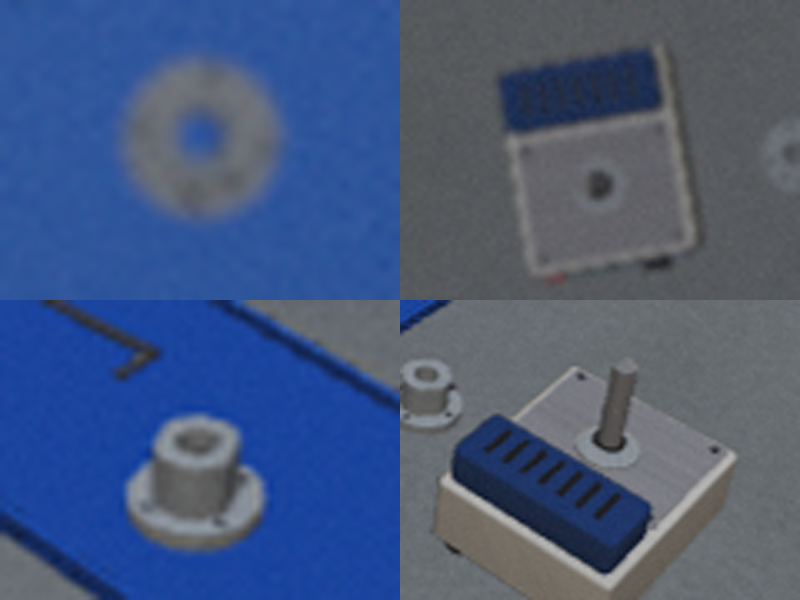

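The crop confirms the tray hub: a free-standing flange and boss, with dark spots on the flange. I'll average frames to get the drive yaw, the hub orientation and the shaft end.

```bash
python3 - <<'E'
from h import *
A={}
for n in('top','scene'):
    f=[vision.get_image(n) for _ in range(8)]
    A[n]=np.mean([x[0] for x in f],0).astype(np.uint8);D=np.median([x[1] for x in f],0);np.save(f'pics/{n}_D.npy',D);cv2.imwrite(f'pics/{n}_A.png',A[n])
D=np.load('pics/top_D.npy')
v,u=np.mgrid[0:400,0:640];P=vision.camera_params('top');K=np.array(P['camera_matrix']);T=np.array(P['T'])
W=np.stack([(u-K[0,2])/K[0,0]*D,-(v-K[1,2])/K[1,1]*D,-D],-1)@T[:3,:3].T+T[:3,3]
m=(D>0)&(W[...,2]>35)&(W[...,2]<150)&(abs(W[...,0]-490)<110)&(abs(W[...,1]-190)<100)
p=W[m][:,:2].astype(np.float32);print('drive',cv2.minAreaRect(p))
im=A['top'];b=im[...,0].astype(int)-im[...,2]
m=(b>60)&(abs(u-333)<50)&(abs(v-222)<35);uv=np.argwhere(m)[:,::-1]
q=np.array([atz('top',*x,8)[:2] for x in uv],np.float32);print('tray',cv2.minAreaRect(q),vars() and len(q))
m=(b>30)&(abs(u-228)<25)&(abs(v-203)<15);uv=np.argwhere(m)[:,::-1]
q=np.array([atz('top',*x,90)[:2] for x in uv],np.float32);print('cover',cv2.minAreaRect(q),len(q))
def cr(i,u,v,w,hh): return cv2.createCLAHE(3,(2,2)).apply(cv2.cvtColor(cv2.resize(i[v-hh:v+hh,u-w:u+w],(400,300),interpolation=cv2.INTER_CUBIC),cv2.COLOR_BGR2GRAY))
c=[cr(im,322,217,20,15),cr(im,230,223,16,12),cr(A['scene'],334,223,20,15),cr(A['scene'],435,262,24,18)]
cv2.imwrite('pics/c2.png',np.vstack([np.hstack(c[:2]),np.hstack(c[2:])]))
E
```

```text
drive ((496.8849792480469, 198.46871948242188), (169.74147033691406, 130.69297790527344), 9.502349853515625)Traceback (most recent call last):
  File "<stdin>", line 13, in <module>
  File "h.py", line 10, in atz
    a=p2w(n,u,v,1.);b=p2w(n,u,v,1000.);return a+(b-a)*(z-a[2])/(b[2]-a[2])
  File "h.py", line 6, in p2w
    P=vision.camera_params(n);K=np.array(P['camera_matrix']);T=np.array(P['T'])
ValueError: time passes only in moves, steps and waits
```

```bash
python3 - <<'E'
from rig import vision
import pickle
pickle.dump({n:vision.camera_params(n) for n in('top','scene')},open('cp.pkl','wb'))
E
sed -i "s/P=vision.camera_params(n)/P=CP[n]/; s/^def grab/CP=pickle.load(open('cp.pkl','rb'))\ndef grab/" h.py
python3 - <<'E'
from h import *
A={n:cv2.imread(f'pics/{n}_A.png') for n in('top','scene')}
v,u=np.mgrid[0:400,0:640]
im=A['top'];b=im[...,0].astype(int)-im[...,2]
for nm,th,uc,vc,du,dv,z in(('tray',60,333,222,50,35,8),('cover',30,228,203,25,15,90)):
    m=((b>th)&(abs(u-uc)<du)&(abs(v-vc)<dv)).astype(np.uint8)
    m=cv2.morphologyEx(m,cv2.MORPH_OPEN,np.ones((3,3)))
    q=np.array([atz('top',*x,z)[:2] for x in np.argwhere(m)[:,::-1]],np.float32);print(nm,cv2.minAreaRect(q))
def cr(i,u,v,w,hh): return cv2.createCLAHE(3,(2,2)).apply(cv2.cvtColor(cv2.resize(i[v-hh:v+hh,u-w:u+w],(400,300),interpolation=cv2.INTER_CUBIC),cv2.COLOR_BGR2GRAY))
c=[cr(im,322,217,20,15),cr(im,230,223,16,12),cr(A['scene'],334,223,20,15),cr(A['scene'],435,262,24,18)]
cv2.imwrite('pics/c2.png',np.vstack([np.hstack(c[:2]),np.hstack(c[2:])]))
E
```

```text
tray ((484.550048828125, -163.56031799316406), (179.41078186035156, 278.8010559082031), 6.506171703338623)
cover ((551.5546264648438, 208.7117462158203), (43.63298797607422, 115.80696105957031), 9.722797393798828)
```

View pics/c2.png

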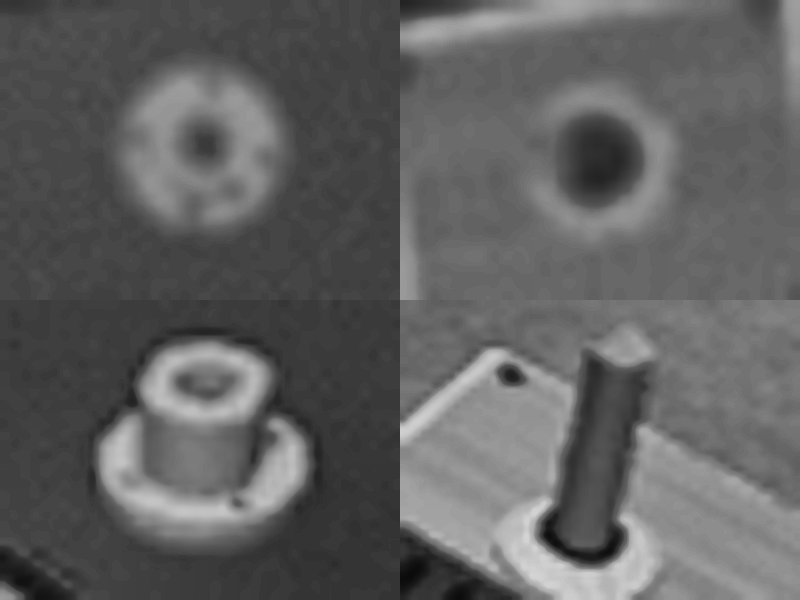

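Averaged crops, with what I read from each:
- **Drive:** yaw is about 9.6°. The shaft axis is near (481.5, 195.5), with its top at scene px (437,249).
- **Hub:** it sits near (502.5, -125.5). The screw shows in the top view at about (325,221), and the four flange holes agree with a hub yaw of about 36°.

First move: go over to the shaft.

Call:
servo_tool:
  steps:
    - {"x":-0.344,"y":-0.292,"claw":-1}
    - {"x":-0.344,"y":-0.292,"claw":-1}
    - {"x":-0.344,"y":-0.292,"claw":-1}
    - {"x":-0.344,"y":-0.292,"claw":-1}
    - {"x":-0.344,"y":-0.292,"claw":-1}
  newtons: 4

```text
$.steps[0]: bad value
```

Call:
servo_tool:
  steps:
    - {"x":-0.344,"y":-0.292,"claw":-1}
    - {"x":-0.344,"y":-0.292,"claw":-1}
    - {"x":-0.344,"y":-0.292,"claw":-1}
    - {"x":-0.344,"y":-0.292,"claw":-1}
    - {"x":-0.344,"y":-0.292,"claw":-1}

```text
$.steps[0]: bad value
```

Call:
servo_tool:
  steps:
    - {"x":-0.344,"y":-0.292,"claw":-1}
    - {"x":-0.344,"y":-0.292,"claw":-1}
    - {"x":-0.344,"y":-0.292,"claw":-1}
    - {"x":-0.344,"y":-0.292,"claw":-1}
    - {"x":-0.344,"y":-0.292,"claw":-1}

```text
$.steps[0]: bad value
```

Call:
servo_tool:
  steps:
    - {"spin":-0.016,"claw":-1}
    - {"spin":-0.016,"claw":-1}
    - {"spin":-0.016,"claw":-1}
    - {"spin":-0.015,"claw":-1}
    - {"claw":-1}

```text
$.steps[0]: bad value
```

```bash
cat >> h.py <<'E'
def st():
    s=readout.state();print('t%.2f pos %s rot %s F %s M %s w %.4f=%.2fmm g %.1f q7 %.0f'%(s['t'],s['tool_pos'].round(2),s['eef_rot'].round(2),s['force'].round(1),s['moment'].round(2),s['width'],s['width']*87,s['grip_force'],s['joint_positions'][6]));return s
def to(x,y,gz,yaw,cur=None):
    """units for tool move: shift (at current yaw), then spin"""
    s=st();p=s['tool_pos'];a=np.radians(s['eef_rot'][2]);d=np.array([x,y])-p[:2]
    dy=(yaw-s['eef_rot'][2]+180)%360-180
    print('units x %.3f y %.3f z %.3f spin %.4f (after spin: x %.3f y %.3f)'%((d@[np.cos(a),np.sin(a)])/75,(d@[np.sin(a),-np.cos(a)])/75,(p[2]-gz-164)/75,-dy/360,(d@[np.cos(np.radians(yaw)),np.sin(np.radians(yaw))])/75,(d@[np.sin(np.radians(yaw)),-np.cos(np.radians(yaw))])/75))
E
python3 -c "
from h import *
to(481.5,195.5,119,183)"
```

```text
t0.90 pos [227.46 635.52 404.76] rot [180.   -0.  160.3] F [ 0.5 -0.5  0.3] M [0.04 0.03 0.  ] w 1.0032=87.28mm g 0.0 q7 -5
units x -5.166 y -4.382 z 1.623 spin -0.0630 (after spin: x -3.075 y -6.036)
```

Call:
servo_tool:
  steps:
    - {"x":-0.344,"y":-0.292,"z":0.0,"spin":0.0,"claw":-1}
    - {"x":-0.344,"y":-0.292,"z":0.0,"spin":0.0,"claw":-1}
    - {"x":-0.344,"y":-0.292,"z":0.0,"spin":0.0,"claw":-1}
    - {"x":-0.344,"y":-0.292,"z":0.0,"spin":0.0,"claw":-1}
    - {"x":-0.344,"y":-0.292,"z":0.0,"spin":0.0,"claw":-1}
  newtons: 4

```text
t: 1.32
tool_pos: [312.6, 487.5, 404.9]
eef_rot: [180.0, 0.0, 160.3]
force: [0.5, -0.5, -0.8]
width: 1.001
grip_force: 0.0
```

Call:
servo_tool:
  steps:
    - {"x":-0.344,"y":-0.292,"z":0,"spin":0,"claw":-1}
    - {"x":-0.344,"y":-0.292,"z":0,"spin":0,"claw":-1}
    - {"x":-0.344,"y":-0.292,"z":0,"spin":0,"claw":-1}
    - {"x":-0.344,"y":-0.292,"z":0,"spin":0,"claw":-1}
    - {"x":-0.344,"y":-0.292,"z":0,"spin":0,"claw":-1}

```text
t: 1.73
tool_pos: [397.2, 340.8, 405.1]
eef_rot: [180.0, 0.0, 160.3]
force: [0.2, -0.2, -0.1]
width: 1.001
grip_force: 0.0
```

Call:
servo_tool:
  steps:
    - {"x":-0.344,"y":-0.292,"z":0,"spin":0,"claw":-1}
    - {"x":-0.344,"y":-0.292,"z":0,"spin":0,"claw":-1}
    - {"x":-0.344,"y":-0.292,"z":0,"spin":0,"claw":-1}
    - {"x":-0.344,"y":-0.292,"z":0,"spin":0,"claw":-1}
    - {"x":-0.344,"y":-0.292,"z":0,"spin":0,"claw":-1}

```text
t: 2.15
tool_pos: [481.6, 194.2, 405.1]
eef_rot: [180.0, 0.0, 160.3]
force: [0.3, 0.4, 0.3]
width: 1.003
grip_force: 0.0
```

Call:
servo_tool:
  steps:
    - {"x":0,"y":0,"z":0,"spin":-0.016,"claw":-1}
    - {"x":0,"y":0,"z":0,"spin":-0.016,"claw":-1}
    - {"x":0,"y":0,"z":0,"spin":-0.016,"claw":-1}
    - {"x":0,"y":0,"z":0,"spin":-0.015,"claw":-1}
    - {"x":0,"y":0,"z":0,"spin":0,"claw":-1}

```text
t: 2.57
tool_pos: [481.2, 195.7, 404.9]
eef_rot: [180.0, 0.0, -176.9]
force: [-0.2, 0.0, 0.4]
width: 1.001
grip_force: 0.0
```

```bash
python3 -c "
from h import *
to(481.5,195.5,119,183)"
```

```text
t2.57 pos [481.18 195.65 404.9 ] rot [ 1.7998e+02  2.0000e-02 -1.7695e+02] F [-0.2  0.   0.4] M [0.02 0.08 0.05] w 1.0007=87.06mm g 0.0 q7 68
units x -0.004 y -0.002 z 1.625 spin 0.0002 (after spin: x -0.004 y -0.002)
```

Call:
servo_tool:
  steps:
    - {"x":0,"y":0,"z":0.325,"spin":0,"claw":-1}
    - {"x":0,"y":0,"z":0.325,"spin":0,"claw":-1}
    - {"x":0,"y":0,"z":0.325,"spin":0,"claw":0.3}
    - {"x":0,"y":0,"z":0.325,"spin":0,"claw":0.3}
    - {"x":0,"y":0,"z":0.325,"spin":0,"claw":0.3}
  newtons: 4

```text
t: 2.98
tool_pos: [481.1, 195.9, 282.1]
eef_rot: [180.0, 0.0, -177.2]
force: [-0.1, 0.9, 0.1]
width: 0.853
grip_force: 0.0
```

Call:
servo_tool:
  steps:
    - {"x":0,"y":0,"z":0,"spin":0,"claw":1}
    - {"x":0,"y":0,"z":0,"spin":0,"claw":1}
    - {"x":0,"y":0,"z":0,"spin":0,"claw":1}
    - {"x":0,"y":0,"z":0,"spin":0,"claw":1}
    - {"x":0,"y":0,"z":0,"spin":0,"claw":1}

```text
t: 3.4
tool_pos: [481.7, 196.0, 284.4]
eef_rot: [179.9, 0.2, -177.0]
force: [0.3, -0.5, -0.4]
width: 0.479
grip_force: 0.0
```

```bash
python3 -c "
from h import *
to(481.5,195.5,119,183)"
```

```text
t3.40 pos [481.66 196.04 284.45] rot [ 1.7992e+02  1.6000e-01 -1.7704e+02] F [ 0.3 -0.5 -0.4] M [-0.01  0.03  0.06] w 0.4793=41.70mm g 0.0 q7 69
units x 0.002 y -0.007 z 0.019 spin -0.0001 (after spin: x 0.002 y -0.007)
```

Call:
servo_tool:
  steps:
    - {"x":0,"y":0,"z":0,"spin":0,"claw":1}
    - {"x":0,"y":0,"z":0,"spin":0,"claw":1}
    - {"x":0,"y":0,"z":0,"spin":0,"claw":1}
    - {"x":0,"y":0,"z":0,"spin":0,"claw":1}
    - {"x":0,"y":0,"z":0,"spin":0,"claw":1}

```text
t: 3.82
tool_pos: [481.0, 197.3, 283.2]
eef_rot: [179.8, 0.1, -177.0]
force: [-0.7, 4.6, 0.2]
width: 0.152
grip_force: 4.0
```

Call:
servo_tool:
  steps:
    - {"x":0,"y":0,"z":0,"spin":0,"claw":1}
    - {"x":0,"y":0,"z":0,"spin":0,"claw":1}
    - {"x":0,"y":0,"z":0,"spin":0,"claw":1}

```text
t: 4.07
tool_pos: [481.0, 197.3, 283.1]
eef_rot: [179.9, 0.0, -177.0]
force: [-0.6, 5.3, 0.1]
width: 0.15
grip_force: 4.0
```

```bash
python3 -c "
from h import *
to(481.5,195.5,119,183)"
```

```text
t4.07 pos [481.02 197.3  283.14] rot [ 1.7986e+02  5.0000e-02 -1.7695e+02] F [-0.6  5.3  0.1] M [ 1.24  0.18 -0.01] w 0.1500=13.05mm g 4.0 q7 69
units x -0.005 y -0.024 z 0.002 spin 0.0001 (after spin: x -0.005 y -0.024)
```

Call:
servo_tool:
  steps:
    - {"x":0,"y":0,"z":0,"spin":0,"claw":0.45}
    - {"x":0,"y":0,"z":0,"spin":0,"claw":0.45}
    - {"x":0,"y":0,"z":0,"spin":0.02,"claw":0.45}
    - {"x":0,"y":0,"z":0,"spin":0.02,"claw":0.45}
    - {"x":0,"y":0,"z":0,"spin":0,"claw":0.45}

```text
t: 4.48
tool_pos: [481.2, 194.8, 282.6]
eef_rot: [-179.9, -0.0, 168.5]
force: [0.8, 0.7, -0.2]
width: 0.272
grip_force: 0.0
```

Call:
servo_tool:
  steps:
    - {"x":0,"y":0,"z":0,"spin":0,"claw":1}
    - {"x":0,"y":0,"z":0,"spin":0,"claw":1}
    - {"x":0,"y":0,"z":0,"spin":0,"claw":1}
    - {"x":0,"y":0,"z":0,"spin":0,"claw":1}

```text
t: 4.82
tool_pos: [481.2, 196.9, 282.8]
eef_rot: [179.9, 0.0, 168.8]
force: [1.2, 5.0, -3.8]
width: 0.164
grip_force: 4.0
```

```bash
python3 -c "
from h import *
st()"
```

```text
t4.82 pos [481.25 196.89 282.82] rot [1.7988e+02 4.0000e-02 1.6879e+02] F [ 1.2  5.  -3.8] M [ 1.06 -0.4  -0.08] w 0.1643=14.29mm g 4.0 q7 56
```

Call:
servo_tool:
  steps:
    - {"x":0,"y":0,"z":0,"spin":0,"claw":0.45}
    - {"x":0,"y":0,"z":0,"spin":0,"claw":0.45}
    - {"x":0,"y":0,"z":0,"spin":-0.02,"claw":0.45}
    - {"x":0,"y":0,"z":0,"spin":-0.02,"claw":0.45}
    - {"x":0,"y":0,"z":0,"spin":-0.02,"claw":0.45}

```text
t: 5.23
tool_pos: [481.0, 194.8, 282.8]
eef_rot: [-179.9, -0.1, -169.5]
force: [0.5, 0.7, 0.0]
width: 0.269
grip_force: 0.0
```

Call:
servo_tool:
  steps:
    - {"x":0,"y":0,"z":0,"spin":-0.02,"claw":0.45}
    - {"x":0,"y":0,"z":0,"spin":0,"claw":1}
    - {"x":0,"y":0,"z":0,"spin":0,"claw":1}
    - {"x":0,"y":0,"z":0,"spin":0,"claw":1}
    - {"x":0,"y":0,"z":0,"spin":0,"claw":1}

```text
t: 5.65
tool_pos: [480.5, 196.8, 282.8]
eef_rot: [179.9, -0.0, -162.8]
force: [-2.8, 4.7, -0.1]
width: 0.159
grip_force: 4.0
```

```bash
python3 -c "
from h import *
st()"
```

```text
t5.65 pos [480.49 196.84 282.82] rot [ 1.7991e+02 -4.0000e-02 -1.6277e+02] F [-2.8  4.7 -0.1] M [ 1.07  0.49 -0.03] w 0.1586=13.80mm g 4.0 q7 81
```

Felt widths were 14.29 mm at yaw 168.8, 13.05 at 183.0 and 13.80 at 197.2. That puts the flat square under the finger at yaw 186.1, about 86° anticlockwise from the front. I'll square the fingers on it, grip, and turn to yaw 99.6.

Call:
servo_tool:
  steps:
    - {"x":0,"y":0,"z":0,"spin":0,"claw":0.45}
    - {"x":0,"y":0,"z":0,"spin":0,"claw":0.45}
    - {"x":0,"y":0,"z":0,"spin":0.0154,"claw":0.45}
    - {"x":0,"y":0.025,"z":0,"spin":0.0154,"claw":0.45}
    - {"x":0,"y":0,"z":0,"spin":0,"claw":0.45}

```text
t: 6.07
tool_pos: [481.0, 197.0, 282.9]
eef_rot: [-179.9, 0.0, -173.9]
force: [-0.8, -0.3, 0.9]
width: 0.273
grip_force: 0.0
```

Call:
servo_tool:
  steps:
    - {"x":0,"y":0,"z":0,"spin":0,"claw":1}
    - {"x":0,"y":0,"z":0,"spin":0,"claw":1}
    - {"x":0,"y":0,"z":0,"spin":0,"claw":1}
    - {"x":0,"y":0,"z":0,"spin":0,"claw":1}
  newtons: 12

```text
t: 6.4
tool_pos: [480.8, 197.8, 282.9]
eef_rot: [180.0, 0.0, -173.7]
force: [0.2, 0.7, -0.8]
width: 0.143
grip_force: 12.0
```

```bash
python3 -c "
from h import *
to(481.5,197.4,119,99.6)"
```

```text
t6.40 pos [480.79 197.78 282.88] rot [ 1.7998e+02  2.0000e-02 -1.7373e+02] F [ 0.2  0.7 -0.8] M [ 0.25  0.01 -0.  ] w 0.1429=12.44mm g 12.0 q7 72
units x -0.009 y -0.006 z -0.002 spin 0.2408 (after spin: x -0.007 y 0.009)
```

Call:
servo_tool:
  steps:
    - {"x":-0.0022,"y":0,"z":0,"spin":0.0185,"claw":1}
    - {"x":-0.0022,"y":0,"z":0,"spin":0.0185,"claw":1}
    - {"x":-0.0022,"y":0,"z":0,"spin":0.0185,"claw":1}
    - {"x":-0.0022,"y":0,"z":0,"spin":0.0185,"claw":1}
    - {"x":-0.0022,"y":0,"z":0,"spin":0.0185,"claw":1}

```text
t: 6.82
tool_pos: [481.6, 197.9, 282.9]
eef_rot: [179.9, 0.0, 152.7]
force: [1.4, 1.9, -1.4]
width: 0.147
grip_force: 12.0
```

Call:
servo_tool:
  steps:
    - {"x":-0.0022,"y":0,"z":0,"spin":0.0185,"claw":1}
    - {"x":-0.0022,"y":0,"z":0,"spin":0.0185,"claw":1}
    - {"x":-0.0022,"y":0,"z":0,"spin":0.0185,"claw":1}
    - {"x":-0.0022,"y":0,"z":0,"spin":0.0185,"claw":1}
    - {"x":-0.0022,"y":0,"z":0,"spin":0.0185,"claw":1}

```text
t: 7.23
tool_pos: [482.4, 197.5, 282.9]
eef_rot: [179.9, -0.0, 119.4]
force: [0.9, 1.1, -2.7]
width: 0.147
grip_force: 12.0
```

Call:
servo_tool:
  steps:
    - {"x":-0.0022,"y":0,"z":0,"spin":0.0185,"claw":1}
    - {"x":-0.0022,"y":0,"z":0,"spin":0.0185,"claw":1}
    - {"x":-0.0022,"y":0,"z":0,"spin":0.0185,"claw":1}
    - {"x":0,"y":0,"z":0,"spin":0,"claw":1}
    - {"x":0,"y":0,"z":0,"spin":0,"claw":1}

```text
t: 7.65
tool_pos: [482.6, 197.2, 282.9]
eef_rot: [179.9, -0.0, 99.8]
force: [2.2, 2.7, -2.0]
width: 0.145
grip_force: 12.0
```

```bash
python3 -c "
from h import *
to(481.5,196,119,99.6)"
```

```text
t7.65 pos [482.63 197.16 282.9 ] rot [ 1.7992e+02 -2.0000e-02  9.9850e+01] F [ 2.2  2.7 -2. ] M [ 0.48 -0.38  0.03] w 0.1455=12.65mm g 12.0 q7 -4
units x -0.013 y -0.017 z -0.001 spin 0.0007 (after spin: x -0.013 y -0.017)
```

Call:
servo_tool:
  steps:
    - {"x":0,"y":0,"z":0,"spin":0,"claw":0.45}
    - {"x":0,"y":0,"z":0,"spin":0,"claw":0.45}
    - {"x":0,"y":0,"z":0,"spin":0.0195,"claw":0.45}
    - {"x":0,"y":0,"z":0,"spin":0.0195,"claw":0.45}
    - {"x":0,"y":0,"z":0,"spin":0,"claw":0.45}

```text
t: 8.07
tool_pos: [482.2, 195.9, 282.8]
eef_rot: [-180.0, 0.0, 85.5]
force: [-0.8, -0.1, 0.5]
width: 0.272
grip_force: 0.0
```

Call:
servo_tool:
  steps:
    - {"x":0,"y":0,"z":0,"spin":0,"claw":1}
    - {"x":0,"y":0,"z":0,"spin":0,"claw":1}
    - {"x":0,"y":0,"z":0,"spin":0,"claw":1}
    - {"x":0,"y":0,"z":0,"spin":0,"claw":1}
  newtons: 4

```text
t: 8.4
tool_pos: [482.5, 196.3, 282.9]
eef_rot: [180.0, -0.0, 85.7]
force: [2.3, 0.0, -0.6]
width: 0.155
grip_force: 4.0
```

```bash
python3 -c "
from h import *
st()"
```

```text
t8.40 pos [482.46 196.35 282.86] rot [179.99  -0.    85.67] F [ 2.3  0.  -0.6] M [-0.2  -0.1   0.05] w 0.1549=13.47mm g 4.0 q7 -16
```

Call:
servo_tool:
  steps:
    - {"x":0,"y":0,"z":0,"spin":0,"claw":0.45}
    - {"x":0,"y":0,"z":0,"spin":0,"claw":0.45}
    - {"x":0,"y":0,"z":0,"spin":-0.0195,"claw":0.45}
    - {"x":0,"y":0,"z":0,"spin":-0.0195,"claw":0.45}
    - {"x":0,"y":0,"z":0,"spin":-0.0195,"claw":0.45}

```text
t: 8.82
tool_pos: [482.2, 196.7, 282.8]
eef_rot: [-180.0, -0.0, 107.0]
force: [0.1, 1.1, -0.5]
width: 0.27
grip_force: 0.0
```

Call:
servo_tool:
  steps:
    - {"x":0,"y":0,"z":0,"spin":-0.0195,"claw":0.45}
    - {"x":0,"y":0,"z":0,"spin":0,"claw":1}
    - {"x":0,"y":0,"z":0,"spin":0,"claw":1}
    - {"x":0,"y":0,"z":0,"spin":0,"claw":1}
    - {"x":0,"y":0,"z":0,"spin":0,"claw":1}

```text
t: 9.23
tool_pos: [482.5, 196.6, 282.9]
eef_rot: [180.0, 0.0, 113.6]
force: [1.1, -0.2, 0.2]
width: 0.16
grip_force: 4.0
```

```bash
python3 -c "
from h import *
st()"
```

```text
t9.23 pos [482.48 196.58 282.89] rot [1.7998e+02 1.0000e-02 1.1358e+02] F [ 1.1 -0.2  0.2] M [-0.07 -0.04 -0.03] w 0.1599=13.91mm g 4.0 q7 8
```

Call:
servo_tool:
  steps:
    - {"x":0,"y":0,"z":0,"spin":0,"claw":0.45}
    - {"x":0,"y":0,"z":0,"spin":0,"claw":0.45}
    - {"x":0,"y":0,"z":0,"spin":0.0194,"claw":0.45}
    - {"x":0,"y":0,"z":0,"spin":0.0194,"claw":0.45}
    - {"x":0,"y":0,"z":0,"spin":0,"claw":0.45}

```text
t: 9.65
tool_pos: [482.3, 196.7, 282.8]
eef_rot: [-180.0, 0.0, 99.6]
force: [0.2, -0.4, -1.0]
width: 0.271
grip_force: 0.0
```

Call:
servo_tool:
  steps:
    - {"x":0,"y":0,"z":0,"spin":0,"claw":1}
    - {"x":0,"y":0,"z":0,"spin":0,"claw":1}
    - {"x":0,"y":0,"z":0,"spin":0,"claw":1}
    - {"x":0,"y":0,"z":0,"spin":0,"claw":1}
    - {"x":0,"y":0,"z":0,"spin":0,"claw":1}
  newtons: 30

```text
t: 10.07
tool_pos: [482.7, 196.7, 282.9]
eef_rot: [179.9, -0.0, 99.7]
force: [1.8, 1.0, -1.5]
width: 0.143
grip_force: 30.0
```

```bash
python3 -c "
from h import *
to(481.5,196,119,99.6)"
```

```text
t10.07 pos [482.7  196.71 282.92] rot [ 1.7993e+02 -2.0000e-02  9.9750e+01] F [ 1.8  1.  -1.5] M [ 0.15 -0.44  0.02] w 0.1429=12.44mm g 30.0 q7 -4
units x -0.007 y -0.017 z -0.001 spin 0.0004 (after spin: x -0.007 y -0.017)
```

Call:
servo_tool:
  steps:
    - {"x":0,"y":0,"z":0,"spin":0,"claw":0.0}
    - {"x":0,"y":0,"z":0,"spin":0,"claw":0.0}
    - {"x":0,"y":0,"z":0,"spin":0,"claw":-0.4}
    - {"x":0,"y":0,"z":-0.4,"spin":0,"claw":-0.4}
    - {"x":0,"y":0,"z":-0.5,"spin":0,"claw":-0.4}

```text
t: 10.48
tool_pos: [481.0, 196.2, 348.5]
eef_rot: [-179.6, 0.2, 99.7]
force: [1.0, 1.0, 0.6]
width: 0.436
grip_force: 0.0
```

Call:
servo_tool:
  steps:
    - {"x":-0.475,"y":-0.0484,"z":0,"spin":0,"claw":-0.4}
    - {"x":-0.475,"y":-0.0484,"z":0,"spin":0,"claw":-0.4}
    - {"x":-0.475,"y":-0.0484,"z":0,"spin":0,"claw":-0.4}
    - {"x":-0.475,"y":-0.0484,"z":0,"spin":0,"claw":-0.4}
    - {"x":-0.475,"y":-0.0484,"z":0,"spin":0,"claw":-0.4}

```text
t: 10.9
tool_pos: [494.0, 16.3, 350.5]
eef_rot: [-180.0, -0.0, 99.7]
force: [0.8, -0.9, -0.0]
width: 0.687
grip_force: 0.0
```

Call:
servo_tool:
  steps:
    - {"x":-0.475,"y":-0.0484,"z":0,"spin":0,"claw":-0.4}
    - {"x":-0.475,"y":-0.0484,"z":0,"spin":0,"claw":-0.4}
    - {"x":-0.475,"y":-0.0484,"z":0,"spin":0,"claw":-0.4}
    - {"x":-0.475,"y":-0.0484,"z":0,"spin":0,"claw":-0.4}

```text
t: 11.23
tool_pos: [503.7, -126.6, 350.4]
eef_rot: [-180.0, -0.0, 99.7]
force: [0.8, 1.0, -0.2]
width: 0.7
grip_force: 0.0
```

Call:
servo_tool:
  steps:
    - {"x":0,"y":0,"z":0,"spin":0.0197,"claw":-0.4}
    - {"x":0,"y":0,"z":0,"spin":0.0197,"claw":-0.4}
    - {"x":0,"y":0,"z":0,"spin":0.0197,"claw":-0.4}
    - {"x":0,"y":0,"z":0,"spin":0.0197,"claw":-0.4}
    - {"x":0,"y":0,"z":0,"spin":0.0197,"claw":-0.4}

```text
t: 11.65
tool_pos: [503.9, -125.1, 350.3]
eef_rot: [-179.9, -0.0, 63.9]
force: [-0.4, 0.4, -0.3]
width: 0.699
grip_force: 0.0
```

Call:
servo_tool:
  steps:
    - {"x":0,"y":0,"z":0,"spin":0.0197,"claw":-0.4}
    - {"x":0,"y":0,"z":0,"spin":0.0197,"claw":-0.4}
    - {"x":0,"y":0,"z":0,"spin":0.0197,"claw":-0.4}
    - {"x":0,"y":0,"z":0,"spin":0.0194,"claw":-0.4}
    - {"x":0,"y":0,"z":0,"spin":0,"claw":-0.4}

```text
t: 12.07
tool_pos: [504.0, -124.8, 350.1]
eef_rot: [-180.0, 0.1, 35.9]
force: [-0.2, 0.9, -0.0]
width: 0.699
grip_force: 0.0
```

```bash
python3 -c "
from h import *
to(502.5,-125.5,33,36)
im,d=grab('scene','s2')
c=lambda u,v,w,h:cv2.resize(im[v-h:v+h,u-w:u+w],(400,300),interpolation=cv2.INTER_CUBIC)
cv2.imwrite('pics/c3.png',np.hstack([c(334,200,60,45),c(435,262,24,18)]))
"
```

```text
t12.07 pos [ 504.04 -124.78  350.14] rot [-1.7997e+02  5.0000e-02  3.5880e+01] F [-0.2  0.9 -0. ] M [-0.08  0.15 -0.03] w 0.6990=60.81mm g 0.0 q7 -24
units x -0.022 y -0.004 z 2.042 spin -0.0003 (after spin: x -0.022 y -0.004)
```

View pics/c3.png

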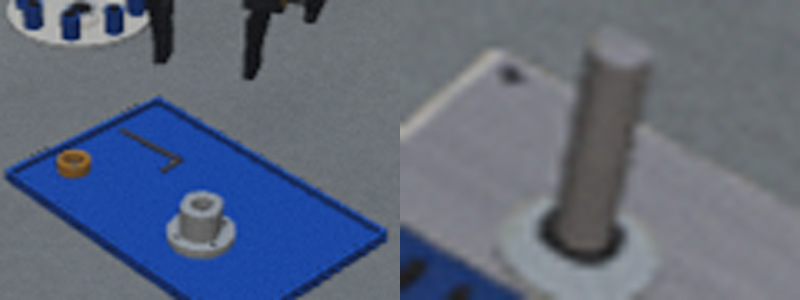

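The scene crop shows the hub untouched in the tray and the fingers above it. The shaft's flat is now on the far side, towards the front. Descending to the hub.

Call:
servo_tool:
  steps:
    - {"x":-0.022,"y":-0.004,"z":0.45,"spin":0,"claw":-0.4}
    - {"x":0,"y":0,"z":0.5,"spin":0,"claw":-0.4}
    - {"x":0,"y":0,"z":0.5,"spin":0,"claw":-0.4}
    - {"x":0,"y":0,"z":0.4,"spin":0,"claw":-0.4}
    - {"x":0,"y":0,"z":0.17,"spin":0,"claw":-0.4}

```text
t: 12.53
tool_pos: [501.2, -125.0, 195.4]
eef_rot: [-179.7, 0.2, 36.2]
force: [-0.4, 0.1, 0.2]
width: 0.698
grip_force: 0.0
```

Call:
servo_tool:
  steps:
    - {"x":0,"y":0,"z":0,"spin":0,"claw":1}
    - {"x":0,"y":0,"z":0,"spin":0,"claw":1}
    - {"x":0,"y":0,"z":0,"spin":0,"claw":1}
    - {"x":0,"y":0,"z":0,"spin":0,"claw":1}
    - {"x":0,"y":0,"z":0,"spin":0,"claw":1}
  newtons: 5

```text
t: 12.95
tool_pos: [503.3, -125.8, 200.3]
eef_rot: [179.9, -0.1, 36.0]
force: [-0.3, 0.1, 0.2]
width: 0.402
grip_force: 0.0
```

```bash
python3 -c "
from h import *
to(502.5,-125.5,33,36)"
```

```text
t12.95 pos [ 503.33 -125.78  200.35] rot [ 1.799e+02 -1.400e-01  3.603e+01] F [-0.3  0.1  0.2] M [-0.08  0.13  0.01] w 0.4020=34.97mm g 0.0 q7 -12
units x -0.007 y -0.010 z 0.045 spin 0.0001 (after spin: x -0.007 y -0.010)
```

Call:
servo_tool:
  steps:
    - {"x":0,"y":0,"z":0.03,"spin":0,"claw":1}
    - {"x":0,"y":0,"z":0,"spin":0,"claw":1}
    - {"x":0,"y":0,"z":0,"spin":0,"claw":1}
    - {"x":0,"y":0,"z":0,"spin":0,"claw":1}

```text
t: 13.28
tool_pos: [503.4, -125.8, 197.7]
eef_rot: [179.9, -0.1, 36.0]
force: [-0.1, 0.4, 5.7]
width: 0.366
grip_force: 5.0
```

```bash
python3 -c "
from h import *
st()"
```

```text
t13.28 pos [ 503.42 -125.75  197.69] rot [ 1.7992e+02 -1.3000e-01  3.6000e+01] F [-0.1  0.4  5.7] M [ 0.05  0.13 -0.01] w 0.3657=31.82mm g 5.0 q7 -11
```

The width of 31.8 mm says the pads are on the spanner flats. I'll grip firmly, lift, carry the hub over the shaft and turn it to the drive's yaw.

Call:
servo_tool:
  steps:
    - {"x":0,"y":0,"z":0,"spin":0,"claw":1}
    - {"x":0,"y":0,"z":0,"spin":0,"claw":1}
    - {"x":0,"y":0,"z":-0.1,"spin":0,"claw":1}
    - {"x":0,"y":0,"z":-0.4,"spin":0,"claw":1}
    - {"x":0,"y":0,"z":-0.5,"spin":0,"claw":1}
  newtons: 25

```text
t: 13.7
tool_pos: [501.5, -125.2, 270.9]
eef_rot: [-179.8, 0.3, 36.0]
force: [0.7, -0.6, -1.5]
width: 0.368
grip_force: 24.9
```

Call:
servo_tool:
  steps:
    - {"x":0,"y":0,"z":-0.5,"spin":0,"claw":1}
    - {"x":0,"y":0,"z":-0.46,"spin":0,"claw":1}
    - {"x":0.2538,"y":-0.4051,"z":0,"spin":0,"claw":1}
    - {"x":0.2538,"y":-0.4051,"z":0,"spin":0,"claw":1}
    - {"x":0.2538,"y":-0.4051,"z":0,"spin":0,"claw":1}

```text
t: 14.12
tool_pos: [494.8, -17.7, 344.7]
eef_rot: [-180.0, -0.1, 35.9]
force: [0.3, -0.3, -1.4]
width: 0.366
grip_force: 24.9
```

Call:
servo_tool:
  steps:
    - {"x":0.2538,"y":-0.4051,"z":0,"spin":0,"claw":1}
    - {"x":0.2538,"y":-0.4051,"z":0,"spin":0,"claw":1}
    - {"x":0.2538,"y":-0.4051,"z":0,"spin":0,"claw":1}
    - {"x":0.2538,"y":-0.4051,"z":0,"spin":0,"claw":1}
    - {"x":0.2538,"y":-0.4051,"z":0,"spin":0,"claw":1}

```text
t: 14.53
tool_pos: [482.2, 162.0, 344.0]
eef_rot: [-180.0, -0.0, 36.0]
force: [0.8, -0.0, -0.6]
width: 0.364
grip_force: 24.9
```

Call:
servo_tool:
  steps:
    - {"x":0.2538,"y":-0.4051,"z":0,"spin":0,"claw":1}
    - {"x":0,"y":0,"z":0,"spin":0.018,"claw":1}
    - {"x":0,"y":0,"z":0,"spin":0.018,"claw":1}
    - {"x":0,"y":0,"z":0,"spin":0.018,"claw":1}
    - {"x":0,"y":0,"z":0,"spin":0.0193,"claw":1}

```text
t: 14.95
tool_pos: [480.2, 196.3, 343.9]
eef_rot: [-180.0, 0.0, 9.3]
force: [0.4, -0.4, -1.9]
width: 0.362
grip_force: 24.9
```

Call:
servo_tool:
  steps:
    - {"x":0,"y":0,"z":0,"spin":0,"claw":1}
    - {"x":0,"y":0,"z":0,"spin":0,"claw":1}

```text
t: 15.12
tool_pos: [480.3, 196.3, 343.7]
eef_rot: [180.0, 0.0, 9.8]
force: [0.6, -0.3, -1.0]
width: 0.366
grip_force: 24.9
```

```bash
python3 -c "
from h import *
to(481.25,196.2,125,9.6)
f=[vision.get_image('scene') for _ in range(4)]
im=np.mean([x[0] for x in f],0).astype(np.uint8);cv2.imwrite('pics/s3.png',im)
cv2.imwrite('pics/c4.png',cv2.resize(im[200:290,380:500],(800,600),interpolation=cv2.INTER_CUBIC))
"
```

```text
t15.12 pos [480.32 196.26 343.7 ] rot [1.7999e+02 2.0000e-02 9.7900e+00] F [ 0.6 -0.3 -1. ] M [-0.09  0.13  0.01] w 0.3664=31.88mm g 24.9 q7 -82
units x 0.012 y 0.003 z 0.729 spin 0.0005 (after spin: x 0.012 y 0.003)
```

View pics/c4.png

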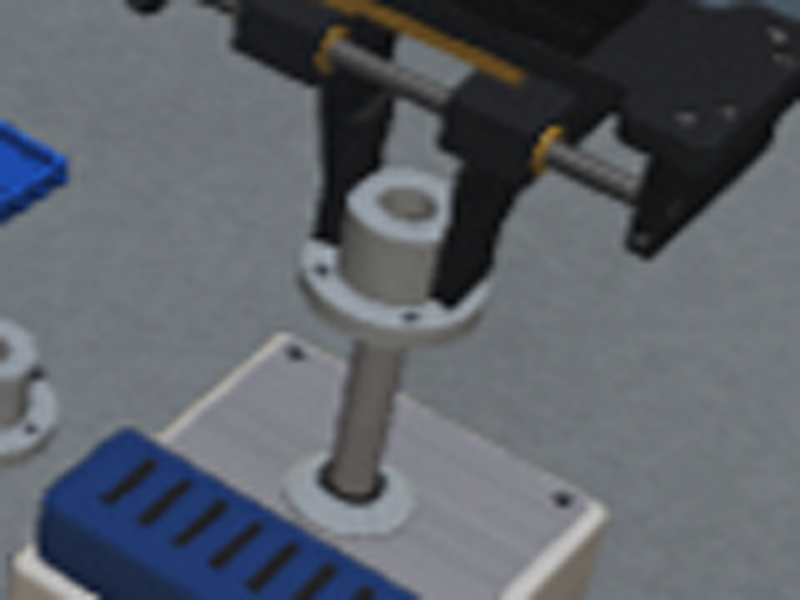

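The crop shows the hub held level over the shaft: bore centre at crop (408,205), flange holes at (320,270) and (410,316). I'll compute the hub centre relative to the shaft.

```bash
python3 -c "
from h import *
f=lambda x,y,z:atz('scene',380+x/6.667-.4,200+y/6.667-.4,z)
print('bore',f(408,205,184)[:2])
a=f(320,270,158);b=f(410,316,158);print('holes',a,b)
yw=np.radians(9.7);d=np.linalg.norm(a-b);r=d/np.sqrt(2);m=(a+b)/2;print('r',r,'dir',np.degrees(np.arctan2(*(b-a)[1::-1])),'ctr',m[:2]-r/np.sqrt(2)*np.array([np.cos(yw),np.sin(yw)]))
print('shaft',atz('scene',437.2,249.4,135)[:2])
print('boss68', f(348,497,68)[:2])
"
```

```text
bore [480.35508684 195.64521831]
holes [498.92105843 181.8248469  158.        ] [493.10282905 213.02695398 158.        ]
r 22.4435211088473 dir 100.56258542711434 ctr [480.36886323 194.75197972]
shaft [481.76641286 197.54349926]
boss68 [486.09184151 199.96044244]
```

Call:
servo_tool:
  steps:
    - {"x":0.015,"y":-0.005,"z":0.1,"spin":0,"claw":1}
    - {"x":0,"y":0,"z":0.06,"spin":0,"claw":1}
    - {"x":0,"y":0,"z":0.04,"spin":0,"claw":1}
    - {"x":0,"y":0,"z":0.03,"spin":0,"claw":1}
    - {"x":0,"y":0,"z":0.03,"spin":0,"claw":1}

```text
t: 15.73
tool_pos: [481.5, 196.5, 323.6]
eef_rot: [180.0, 0.1, 9.6]
force: [-1.5, -0.8, -0.3]
width: 0.366
grip_force: 24.9
```

```bash
python3 -c "
from h import *
st()"
```

```text
t15.73 pos [481.49 196.55 323.57] rot [1.7998e+02 8.0000e-02 9.6000e+00] F [-1.5 -0.8 -0.3] M [-0.19  0.45 -0.03] w 0.3659=31.83mm g 24.9 q7 -81
```

Call:
servo_tool:
  steps:
    - {"x":0,"y":0,"z":0.05,"spin":0,"claw":1}
    - {"x":0,"y":0,"z":0.05,"spin":0,"claw":1}
    - {"x":0,"y":0,"z":0.04,"spin":0,"claw":1}
    - {"x":0,"y":0,"z":0.03,"spin":0,"claw":1}
    - {"x":0,"y":0,"z":0.03,"spin":0,"claw":1}

```text
t: 16.15
tool_pos: [481.5, 196.5, 308.7]
eef_rot: [180.0, 0.1, 9.6]
force: [-3.5, -1.5, 0.4]
width: 0.364
grip_force: 24.9
```

```bash
python3 -c "
from h import *
st()"
```

```text
t16.15 pos [481.46 196.54 308.75] rot [1.7999e+02 7.0000e-02 9.6000e+00] F [-3.5 -1.5  0.4] M [-0.47  0.89 -0.02] w 0.3640=31.67mm g 24.9 q7 -80
```

Call:
servo_tool:
  steps:
    - {"x":-0.012,"y":0.004,"z":0,"spin":0,"claw":1}
    - {"x":0,"y":0,"z":0.03,"spin":0,"claw":1}
    - {"x":0,"y":0,"z":0.03,"spin":0,"claw":1}
    - {"x":0,"y":0,"z":0.03,"spin":0,"claw":1}

```text
t: 16.48
tool_pos: [480.6, 196.5, 302.1]
eef_rot: [-180.0, 0.1, 9.6]
force: [-3.7, -0.9, -0.2]
width: 0.362
grip_force: 24.9
```

```bash
python3 -c "
from h import *
st()"
```

```text
t16.48 pos [480.56 196.5  302.09] rot [-1.7997e+02  5.0000e-02  9.6200e+00] F [-3.7 -0.9 -0.2] M [-0.15  0.87  0.  ] w 0.3624=31.53mm g 24.9 q7 -79
```

Call:
servo_tool:
  steps:
    - {"x":-0.008,"y":0.003,"z":0.04,"spin":0,"claw":1}
    - {"x":0,"y":0,"z":0.04,"spin":0,"claw":1}
    - {"x":0,"y":0,"z":0.04,"spin":0,"claw":1}
    - {"x":0,"y":0,"z":0.04,"spin":0,"claw":1}
    - {"x":0,"y":0,"z":0,"spin":0,"claw":1}

```text
t: 16.9
tool_pos: [480.4, 196.1, 289.8]
eef_rot: [180.0, -0.0, 9.6]
force: [-1.3, 0.3, -1.4]
width: 0.371
grip_force: 24.9
```

```bash
python3 -c "
from h import *
to(481,196.2,125.7,9.6)
f=[vision.get_image('scene') for _ in range(4)]
im=np.mean([x[0] for x in f],0).astype(np.uint8)
cv2.imwrite('pics/c5.png',cv2.resize(im[215:290,385:485],(800,600),interpolation=cv2.INTER_CUBIC))
for z in (126,130,134):
  u,v=w2p('scene',(480.5,196,z));print(z,(u-385+.4)*8,(v-215+.4)*8)
for z in (100,104,108):
  for an in (54.6,-35.4):
    u,v=w2p('scene',(480.5+22.4*np.cos(np.radians(an)),195.5+22.4*np.sin(np.radians(an)),z));print(z,an,(u-385+.4)*8,(v-215+.4)*8)
"
```

```text
t16.90 pos [480.35 196.09 289.79] rot [ 1.7998e+02 -1.0000e-02  9.6000e+00] F [-1.3  0.3 -1.4] M [-0.1   0.45  0.01] w 0.3705=32.24mm g 24.9 q7 -78
units x 0.009 y 0.000 z 0.001 spin 0.0000 (after spin: x 0.009 y 0.000)
126 414.103302126359 299.3458326669567
130 416.51272465030723 287.85724749865534
134 418.9343184447927 276.31062739593443
100 54.6 416.8113336020444 429.4458315978729
100 -35.4 314.56476485492675 372.0795296594894
104 54.6 419.2365766663599 418.2434585335888
104 -35.4 316.6893461983547 360.95258923285263
108 54.6 421.6741166573467 406.98428507591706
108 -35.4 318.82449014942375 349.77032990476
```

View pics/c5.png

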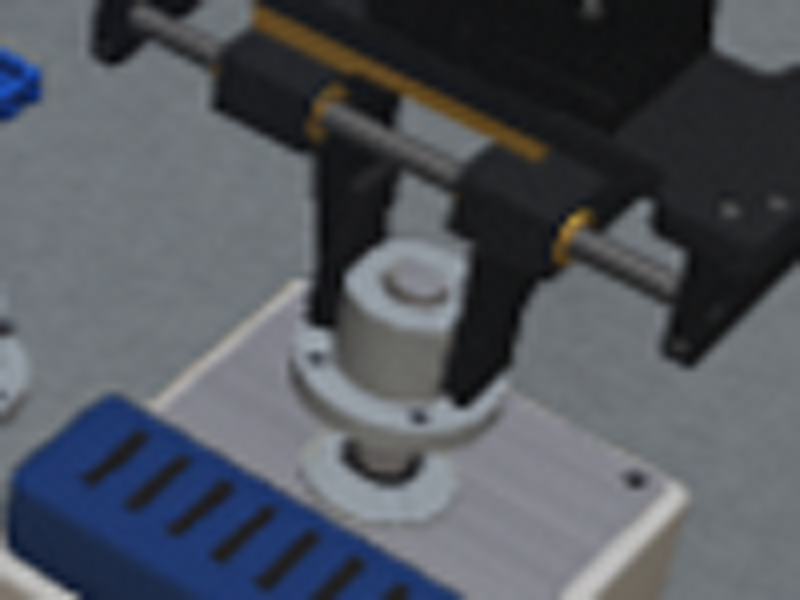

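The crop shows the hub on the shaft. The flange holes at (317,357) and (419,417) match the predicted flange top of 104 mm, and the shaft end stands slightly above the boss. I'll let it settle and hand in.

Call:
servo_tool:
  steps:
    - {"x":0,"y":0,"z":0,"spin":0,"claw":1}
    - {"x":0,"y":0,"z":0,"spin":0,"claw":1}
    - {"x":0,"y":0,"z":0,"spin":0,"claw":1}

```text
t: 17.35
tool_pos: [480.3, 196.0, 290.4]
eef_rot: [-180.0, -0.0, 9.6]
force: [-0.6, 0.0, -0.9]
width: 0.368
grip_force: 24.9
```

```bash
python3 -c "
from h import *
s=st()
if abs(s['tool_pos'][2]-289.7)<0.8 and abs(s['force']).max()<8: print(ctrl.finish_job())"
```

```text
t17.35 pos [480.33 195.96 290.43] rot [-1.7999e+02 -1.0000e-02  9.6000e+00] F [-0.6  0.  -0.9] M [-0.09  0.41 -0.04] w 0.3678=32.00mm g 24.9 q7 -78
the job is handed in; nothing more can be done
None
```

I handed the job in at 17.35 s: the shaft's flat faces the front, and I'm still gripping the hub on the shaft with its set screw on the flat at about 117 mm, within 1–2 mm by TCP reading and camera check.

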